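# Refit the pump head on the dispenser bottle and hold it down

### The arm

A 6-joint arm with a two-finger parallel gripper is mounted at the origin on the work surface. World frame = base frame: x ahead of the robot, y to its left, z up, the work surface at z = 0. Lengths are in m, angles in degrees, forces in N, time in s.
With the tool pointing down it reaches from about 0.35 to 0.875 m from the base axis. Payload 4.2 kg.
Tool frame: the origin (TCP) lies on the front face of the gripper's body, between the roots of the fingers; the fingertips stand 70 mm ahead of it and the grasp point (between the pads) lies 51 mm ahead of it (r.nose_length is the distance from the TCP to the fingertips, in m); z points along the fingers, y is the direction in which the jaws open and shut (so a half turn about z gives the same grasp; the last joint's range is limited). The gripper opens to 87 mm and grips with 3 to 60 N. Pads are 19 mm wide; open, the fingers measure 117 mm over their backs; the gripper's body (75 mm by 190 mm) begins 51 mm behind the grasp point.
Start: joints at [78.071, 22.042, 0.453, 0, -68.411, -14.817], TCP at [0.281, 0.558, 0.292] pointing down, gripper open.
Joint ranges: [-179.83, 179.83], [-69.29, 118.12], [-61.27, 80.66], [-181.25, 117.63], [-171.15, -9.14], [-177.46, 177.46]. Speed limits (degrees/s): [159.86, 159.86, 180, 180, 180, 180].

### API

Orientations are given as a 3x3 rotation matrix whose columns are the frame's x, y, z axes.
In Python, from station import telemetry, capture, order, r gives the robot as it stands.
- The arm moves only by the tool drive_tool, never from a script. Its argument "series" is a list of rows, each a list of 4 numbers: the shift along the tool's x, y, z as a fraction of full scale, then the turn about the tool's z as a fraction of full scale. In form: [[dx, dy, dz, turn], ...]. A call has 1 to 10 rows; each row is the pose to reach, as a shift and turn from the pose commanded when the call began, along the tool's axes at that moment; what a row does not reach only later rows make up. Full scale, the value 1, is 0.12 m for a shift and 2 rad for a turn. A row lasts 1/8 s, in which the tool goes at most 62.5 mm and 10.7 degrees, less where a joint would pass 70% of its speed; a pose out of reach is approached as far as the arm can. A call with a number of a shift or a turn outside -1 to 1 is refused whole. A call with a gripper value outside its range is refused whole. "fingers" is the finger opening in mm, from 0 to 87, set as the call begins (left out, the last holds). The fingers move at their own pace and stop on an object; the grip force is fixed at half the most. Time passes only in rows, so rows that repeat a pose let the fingers close. It gives the time, the measured TCP pose, the force and the opening at its end, in the units of the state.
- telemetry.sense(): the state, without advancing time (a new reading comes with each control period).
- capture(name): name is "scene" or "top"; returns a dict with "color" (384x512x3 uint8, blue, green, red), "fx", "fy", "cx", "cy" (pixels), "eye" and "attitude" of the camera in the world. Camera axes: x right, y up, looking along -z (the intrinsics and any distortion apply to the point x, -y, -z); pixel columns grow to the right and rows downward; lengths in m; the calibration is good to about 2 mm. A picture is of the moment at which its call begins. There is no depth.
- order.finish_job(): hands the job in, once; it reports no verdict.
The state is a dict: "time_s": time; "joints": joint angles; "joint_velocities": joint speeds; "effort": joint torques, N m; "tcp_pos": TCP position; "ee_rot": TCP orientation; "wrist_force": force on the tool from outside, world axes, zero at the start; "moment": the same for the moment, N m; "gripper_width": opening from 0.0 (shut) to 1.0 (fully open).
Only numpy, scipy, OpenCV 4.12 (cv2) and the standard library are available. Lean on these libraries where they do the work, as an engineer would, in place of code of your own. Each camera call takes 0.05 s, during which the arm holds its last target. There are 200 camera calls.

### The job

Get the pump bottle on the windowsill working again: first push its proud neck collar fully down, then take the pump head from the drying stand, set its stem into the socket on top of the bottle, turn it until the ribs mesh with the slots and slide it fully home. Then push the head down against its spring as far as it goes and finish while still holding it down with the gripper, do not let go. Leave everything else on the sill standing where it is.

Things in the scene. Friction and masses are not known exactly. Their poses are not given: they have to be found in the camera images.
- bottle: Amber push-dispenser bottle, 84 mm diameter, fixed upright in a steel holder ring (94 mm diameter, 22 mm high) that does not move. Origin at the centre of its underside, z up. The collar and the socket sit on its axis and share its yaw.
- collar_top (a point): Centre of the top face of the white neck collar, a ring on the bottle's axis, 68 mm outer and 31 mm inner diameter, 30 mm tall. Press on its flat top, on one side or on both sides of the socket. Fully down its top is 115 mm above the sill; it starts 5 to 7 mm higher.
- collar (a joint): How far the collar is pushed down, m: 0 = fully proud, 0.007 = fully down at a hard stop. A stiff press fit: it needs about 6 N to move and stays where it is left.
- socket_top (a point): Centre of the top face of the grey socket tube (about 29 mm across) that stands up through the collar on the bottle's axis; its top is 131 mm above the sill when the spring is up. A plus-shaped hole goes down through it, open from above: two crossing slots along this frame's x and y axes, each 7 mm wide and 24.4 mm long. The socket does not turn; it only slides down.
- socket (a joint): How far the socket is pushed down, m: 0 = up, 0.010 = bottomed at a hard stop. Its spring starts at 3 N and reaches 8 N at the bottom and pushes it back up.
- head: White pump head, 80 mm tall, about 45 g, upright in the stand at any yaw. Origin: middle of the underside of its round shoulder (32 mm diameter, 4 mm thick); z up, x towards the spout. The stem is below the shoulder, an 18 mm round neck and the grip block above. Home = the shoulder's underside rests on the socket's top face; any of the four ways of meshing will do.
- head_grip (a point): Centre of the head's grip block, 35 mm above the shoulder's underside, same axes as the head. The block is 30 mm along x, 26 mm across its flat y faces, 22 mm tall, with a flat top. The spout, 11 mm wide, leaves its +x face and ends 50 mm from the axis, at 28 to 43 mm above the shoulder's underside.
- head_tip (a point): Lower end of the head's stem, 30 mm below the shoulder's underside, on the axis. From the shoulder down: 20 mm of plus-shaped ribs along the head's x and y axes, each 22 mm long and 5 mm thick (20 by 3.5 mm over the last 2 mm), then a round pilot nose 10 mm long, 8 mm in diameter, its last 4 mm tapering to 3 mm.
- stand: White ceramic drying stand, fixed: an upright ring 45 mm tall, 42 mm across at the top (56 mm at the foot), with a round hole of 25 mm diameter in which the pump head's stem hangs loosely. Origin at the centre of its underside.
- herb_pot: Green ceramic pot with herbs, 96 mm wide, about 135 mm tall with the leaves. Origin under its centre. Leave alone.
- tumbler: Clear glass tumbler, 72 mm wide, 95 mm tall. Origin under its centre. Leave alone.
- egg_timer: Round aluminium egg timer, 56 mm wide, 55 mm tall. Origin under its centre. Leave alone.
- brush: Blue plastic scrub brush lying bristles down, 190 mm long, 50 mm wide, 32 mm high; head at its +x end, origin at the level of the sill near the middle. Leave alone.
- strainer: Steel sink strainer basket, 72 mm wide, 24 mm high. Origin under its centre. Leave alone.
- jar: Glass jar with a steel lid, 60 mm wide, 75 mm tall. Origin under its centre. Leave alone.
There are look-alikes about, which are no part of the job. What is shaped like the head but blue is not meant.

How it is judged:
By the outcome, as a careful person would: the job done as asked, in the order asked, and still so for the second after the job is handed in, while the arm keeps its last pose, push and grip.
It also fails if it takes over 51 s, if anything falls off the work surface, if the arm or the gripper's body presses on something with over 40 N, if the wrist force passes 120 N, or if a joint passes its speed limit or range.

## Working session

There is one attempt and no reset: what is moved stays moved. The work goes in short steps, Python scripts to look and compute and a tool call to move; the robot and the scene stay as the last step left them, time stands still between calls to the robot, and variables do not carry over. Pictures are saved under pics/ and viewed, about 8 in all and at most 12, crops included, and the job is handed in when it is done.

Besides the shell and the picture viewer there is one more tool, called after "Request:" as name(argument=value, ...), one argument or row to a line, values as JSON. drive_tool: Moves the arm, as the interface text tells. Shift numbers are shares of 0.12 m and turn numbers shares of 2 rad, none past 1 either way. Its arguments: {"type":"object","properties":{"series":{"type":"array","items":{"type":"array","items":{"type":"number","minimum":-1,"maximum":1}}},"fingers":{"type":"number"}},"required":["series"]}

```bash
ls; mkdir -p pics
cat > h.py <<'E'
import numpy as np, cv2
from station import telemetry, capture, order, r
def ray(c,u,v):
    d=np.array([(u-c["cx"])/c["fx"],-(v-c["cy"])/c["fy"],-1.0])
    return np.array(c["eye"]),np.array(c["attitude"])@d
def onz(c,u,v,z):
    e,d=ray(c,u,v); return e+d*(z-e[2])/d[2]
def proj(c,p):
    q=np.array(c["attitude"]).T@(np.array(p)-np.array(c["eye"]))
    return np.array([c["cx"]+c["fx"]*q[0]/-q[2],c["cy"]-c["fy"]*q[1]/-q[2]])
E
python3 - <<'E'
from h import *
for n in("scene","top"):
    c=capture(n); cv2.imwrite(f"pics/{n}0.png",c["color"]); print(n,{k:(np.round(v,4).tolist()) for k,v in c.items() if k!="color"})
    cv2.imwrite(f"pics/{n}0b.png",cv2.resize(c["color"],(800,600),interpolation=cv2.INTER_CUBIC))
s=telemetry.sense(); print(s)
E
```

```text
pics
scene {'fx': 397.4593, 'fy': 397.4593, 'cx': 257.4321, 'cy': 191.6786, 'eye': [1.0389, -0.6212, 0.6642], 'attitude': [[0.7619, -0.3949, 0.5134], [0.6477, 0.457, -0.6096], [0.0061, 0.797, 0.6039]]}
top {'fx': 499.4797, 'fy': 499.4797, 'cx': 253.0537, 'cy': 186.1444, 'eye': [0.4332, -0.0557, 1.4867], 'attitude': [[0.0301, 0.9944, -0.1009], [-0.9995, 0.0295, -0.0074], [-0.0044, 0.1011, 0.9949]]}
{'time_s': 0.1, 'joints': array([ 7.80704933e+01,  2.20867723e+01,  3.88984331e-01, -2.56174127e-02,
       -6.84113051e+01, -1.48169397e+01]), 'joint_velocities': array([ 0.00535835, -0.16456727,  0.28155534,  0.18959619,  0.03216148,
       -0.01098827]), 'effort': array([-6.53055085e-04, -3.91690850e+01,  1.87934321e+01,  4.23187271e+00,
        1.34462639e-02, -7.47233571e-05]), 'tcp_pos': array([0.2810721 , 0.55779213, 0.29127309]), 'ee_rot': array([[ 8.92932665e-01, -4.50189532e-01, -8.00335932e-04],
       [-4.50190236e-01, -8.92930901e-01, -1.77693908e-03],
       [ 8.53146884e-05,  1.94699037e-03, -9.99998101e-01]]), 'wrist_force': array([-0.73747911, -0.15110712,  1.45538861]), 'moment': array([-0.01956202,  0.01195973, -0.01504812]), 'gripper_width': 0.9982012504706713}
```

View pics/scene0b.png

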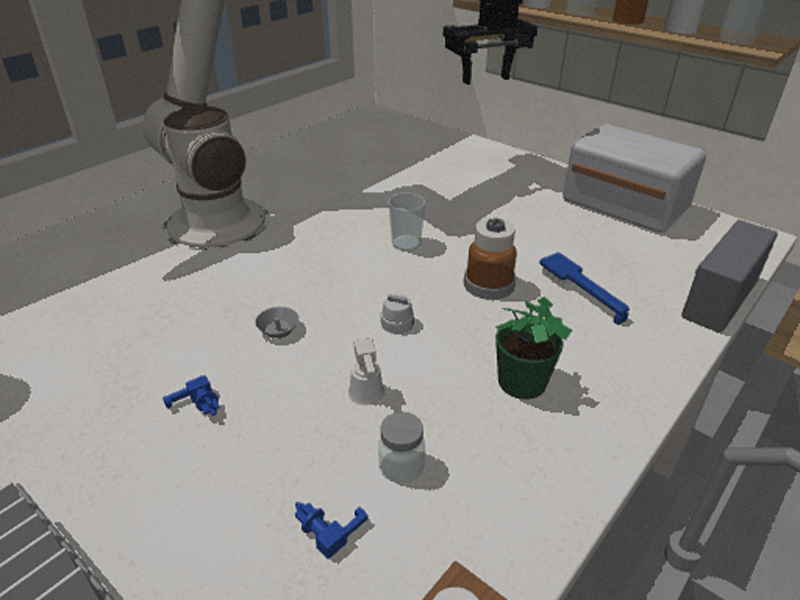

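View pics/top0b.png

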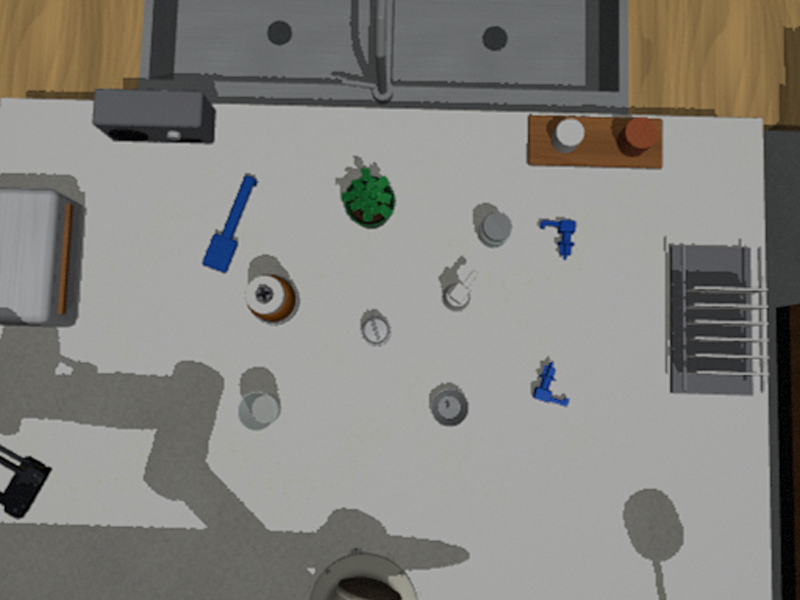

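The scene view shows the bottle (490,255), the head on its stand (365,370), and the jar, pot, timer, tumbler and strainer around them. In the top view the bottle is at (265,293) and the head at (460,293) with its spout towards the upper right. I'll take enlarged crops of both next.

Run:
```python
from h import *
S=capture("scene");T=capture("top")
np.save("pics/S.npy",S["color"]);np.save("pics/T.npy",T["color"])
def crop(c,u,v,w=25,h=None):
    h=h or w*3//4
    return cv2.resize(c["color"][v-h:v+h,u-w:u+w],(400,300),interpolation=cv2.INTER_CUBIC)
a=np.vstack([np.hstack([crop(T,172,190,28,21),crop(T,293,184,28,21)]),np.hstack([crop(S,314,156,40,30),crop(S,234,236,40,30)])])
cv2.imwrite("pics/crops.png",a)
```

```text
(no output)
```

View pics/crops.png

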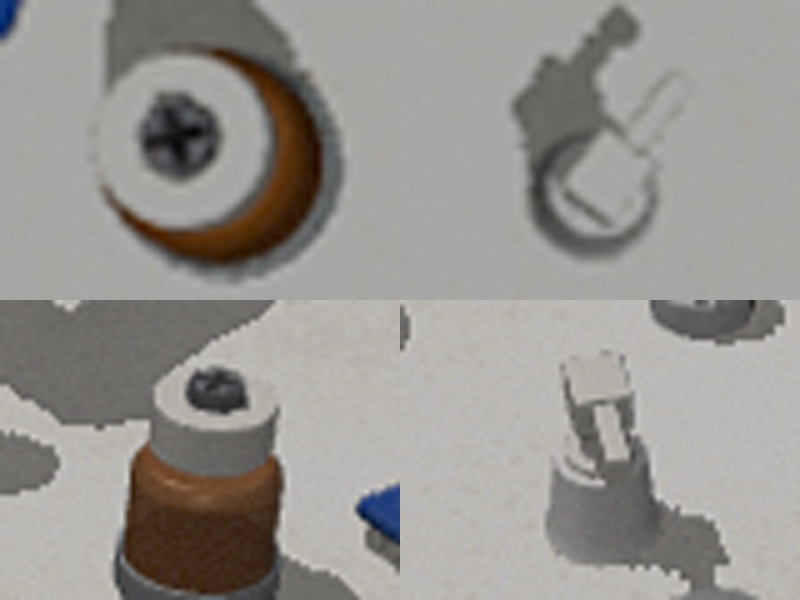

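The top crop shows the socket (180,135) inside the white collar and the head's block (608,180), with the spout running to (682,78). I'll now measure both numerically.

```bash
cat >> h.py <<'E'
def blob(img,u0,v0,rad,f,pick):
    "weighted centroid/mask near a seed pixel; f: image->bool mask"
    m=f(img.astype(int)).astype(np.uint8); k=np.zeros_like(m); cv2.circle(k,(int(u0),int(v0)),rad,1,-1); m&=k
    n,l,st,ce=cv2.connectedComponentsWithStats(m); i=1+np.argmax(st[1:,4]); return ce[i],st[i],(l==i)
def tri(A,ua,B,ub):
    (e,d),(f,g)=ray(A,*ua),ray(B,*ub); d=d/np.linalg.norm(d);g=g/np.linalg.norm(g)
    s=np.linalg.lstsq(np.c_[d,-g],f-e,rcond=None)[0]; p,q=e+d*s[0],f+g*s[1]; return (p+q)/2,np.linalg.norm(p-q)
def slot_yaw(c,p,r0=.005,r1=.011):
    "4-fold darkness phase about p on plane z, world yaw in deg mod 90"
    g=cv2.GaussianBlur(cv2.cvtColor(c["color"],6),(0,0),.5).astype(np.float32); z=0
    for r_ in np.linspace(r0,r1,9):
        for t in np.arange(0,2*np.pi,.05):
            q=proj(c,[p[0]+r_*np.cos(t),p[1]+r_*np.sin(t),p[2]])
            z+=(255-float(cv2.getRectSubPix(g,(1,1),tuple(map(float,q)))[0,0]))*np.exp(4j*t)
    return np.degrees(np.angle(z))/4, abs(z)
E
python3 - <<'E'
from h import *
S=capture("scene");T=capture("top")
dark=lambda i:(i.max(2)<135)
for c,n,u,v in((T,'T',169,187.5),(S,'S',317,144)):
    ce,st,m=blob(c["color"],u,v,9,dark,0); print(n,ce,st); 
    if n=='T': a=ce
    else: b=ce
    for z in(.131,.128): print(onz(c,*ce,z))
print("tri",tri(T,a,S,b))
p=onz(T,*a,.131)
for d in((0,0),(.001,0),(0,.001),(-.001,0),(0,-.001)): print(slot_yaw(T,p+np.array([*d,0])))
# collar: white disc in top
ce,st,m=blob(T["color"],169,187,14,lambda i:i.min(2)>165,0)
cs,_=cv2.findContours(m.astype(np.uint8),0,1); print("white area collar",st, cv2.minEnclosingCircle(cs[0]))
# grey rows dump of head in top
g=cv2.cvtColor(T["color"],6); print(g[170:206,280:310])
E
```

```text
T [168.62931034 187.71551724] [163 182  12  13 116]
[0.5596374  0.18463614 0.131     ]
[0.55991713 0.18516786 0.128     ]
S [316.90526316 143.82105263] [311 139  13  10  95]
[0.56886118 0.17962276 0.131     ]
[0.56621672 0.18412864 0.128     ]
tri (array([0.56199163, 0.18708515, 0.12479071]), np.float64(0.004387523707017726))
(np.float64(13.998281192420487), np.float64(8138.673332334567))
(np.float64(13.153299991994738), np.float64(7593.177849027485))
(np.float64(14.789883990718275), np.float64(9339.264454695165))
(np.float64(14.421928223791664), np.float64(7175.703892641513))
(np.float64(12.944816173021222), np.float64(5952.677609287562))
white area collar [176 184   5  11  17] ((177.5, 189.0), 5.2202534675598145)
[[165 165 167 ... 167 166 164]
 [166 166 167 ... 167 166 167]
 [165 166 167 ... 165 166 167]
 ...
 [164 165 165 ... 165 165 166]
 [167 167 166 ... 166 166 167]
 [166 165 166 ... 166 164 165]]
```

Run:
```python
from h import *
S=capture("scene");T=capture("top")
np.set_printoptions(linewidth=250)
g=cv2.cvtColor(T["color"],6); print(g[176:206,280:306])
for thr in(178,185):
  for c,n,u,v,rr in((T,'T',293,186,16),(S,'S',233,221,9)):
    ce,st,m=blob(c["color"],u,v,rr,lambda i:i.mean(2)>thr,0); 
    ys,xs=np.nonzero(m); P=onz(c,*ce,.091)
    print(thr,n,ce,st,P,cv2.minAreaRect(np.c_[xs,ys].astype(np.int32)))
g=cv2.cvtColor(S["color"],6); print(g[206:262,222:248][::1,::1])
```

```text
[[160 128  98 104 100 102 103 102 102 104 105 104  99 135 170 165 166 165 168 153 145 164 167 164 163 161]
 [143  96 100 102 102 102  99 101 102 102 100 101 102 136 171 166 167 169 160 150 157 167 167 159 158 166]
 [143  98 100 103 105 102 100 101 102 100 101 103 104 128 161 167 165 158 144 151 168 167 161 150 153 168]
 [154 117 100 103 107 102 102 100 102 104 104 103 103 104 126 160 165 146 150 168 168 165 152 155 166 165]
 [168 145  97 103 105 104 103 102 104 104 103 103 101 109 105 122 151 155 165 167 166 162 163 167 167 166]
 [169 153 116 104 104 106 103 105  96  94  89  91 103 136 139 111 135 165 168 168 161 157 166 167 168 165]
 [167 162 131 102 104 103  99  88  80  76  84  95 135 169 170 149 137 161 167 166 154 153 166 165 166 167]
 [169 151 116 102 100  96  79  70  81  97 101 129 162 169 168 166 159 148 148 152 164 166 166 165 168 165]
 [165 170 146 103  96  75  64  83 102 100 115 149 169 166 165 166 167 155 130 138 165 167 165 166 164 166]
 [168 169 146 100  83  59  75 100 101 108 145 169 166 166 166 167 167 167 167 162 153 158 168 167 167 165]
 [168 168 146  86  67  59  84 
[... 1840 characters left out ...]
65 167 166 166 166 166 167 166 166 165 166 168 166 167]
 [166 166 165 166 165 166 166 166 164 166 166 166 165 165 166 166 165 165 167 166 168 166 166 166 166 166]
 [165 166 166 166 165 168 165 165 166 165 165 167 167 166 165 165 165 165 166 165 165 165 168 166 166 166]]Traceback (most recent call last):
  File "<stdin>", line 7, in <module>
  File "h.py", line 14, in blob
    n,l,st,ce=cv2.connectedComponentsWithStats(m); i=1+np.argmax(st[1:,4]); return ce[i],st[i],(l==i)
                                                       ~~~~~~~~~^^^^^^^^^^
    return _wrapfunc(a, 'argmax', axis=axis, out=out, **kwds)
    return bound(*args, **kwds)
ValueError: attempt to get argmax of an empty sequence
```

Run:
```python
from h import *
S=capture("scene");T=capture("top")
print("head T",onz(T,294.1,187.2,.091))
for d in((5.7,-7),(6.6,5.6)):
    a=onz(T,290,187,.091);b=onz(T,290+d[0],187+d[1],.091);e=b-a;print(np.degrees(np.arctan2(e[1],e[0])),np.linalg.norm(e))
# scene crop block top corners (crop px/5): (558,362)(617,352)(632,385)(573,403) minus (400,300) 
f=lambda x,y:((x-400+.5)/5-.5+194,(y-300+.5)/5-.5+206)
pts=[f(558,362),f(617,352),f(633,386),f(573,404)]
W=[onz(S,*p,.091) for p in pts]; print("head S",np.mean(W,0)); 
for i in range(4):
    e=W[(i+1)%4]-W[i];print(np.degrees(np.arctan2(e[1],e[0])),np.linalg.norm(e))
s=telemetry.sense();t=np.array([.562,.186,.25])
print(s["tcp_pos"],s["ee_rot"].T@(t-s["tcp_pos"])/.12)
```

```text
head T [ 0.57529261 -0.16053808  0.091     ]
-37.54792157661216 0.02553872704233158
-128.93172376867818 0.024232771609193213
head S [ 0.5786379  -0.15767609  0.091     ]
55.4622289619522 0.026520082122209358
-30.400729617016577 0.02381042764664303
-114.722450576865 0.027857477685240113
147.04637407007706 0.02850822914135244
[0.28122194 0.5581123  0.29220864] [3.48504239 1.71611401 0.35170947]
```

Request:
drive_tool(
  series=[
    [0.87,0.43,0,0],
    [0.87,0.43,0,0],
    [0.87,0.43,0,0],
  ],
  fingers=36,
)

```text
time_s: 0.88
tcp_pos: [0.3528, 0.4625, 0.2927]
ee_rot: [[0.891, -0.454, 0.0], [-0.454, -0.891, -0.0], [0.0, 0.0, -1.0]]
wrist_force: [0.3, 0.6, 0.1]
gripper_width: 0.74
```

Request:
drive_tool(
  series=[
    [0.87,0.43,0,0],
    [0.87,0.43,0,0],
    [0.87,0.43,0,0],
  ],
)

```text
time_s: 1.25
tcp_pos: [0.4226, 0.3702, 0.2925]
ee_rot: [[0.891, -0.453, 0.0], [-0.453, -0.891, 0.0], [0.0, -0.0, -1.0]]
wrist_force: [0.0, 0.5, -0.7]
gripper_width: 0.446
```

Request:
drive_tool(
  series=[
    [0.87,0.43,0,0],
    [0.87,0.43,0,0],
    [0.87,0.43,0,0],
  ],
)

```text
time_s: 1.62
tcp_pos: [0.4925, 0.2777, 0.2921]
ee_rot: [[0.891, -0.453, 0.0], [-0.453, -0.891, -0.0], [0.0, -0.0, -1.0]]
wrist_force: [-0.1, 0.8, -0.9]
gripper_width: 0.415
```

Request:
drive_tool(
  series=[
    [0.87,0.43,0.4,0],
    [0.87,0.43,0.4,0],
    [0.87,0.43,0.4,0],
    [0.87,0.43,0.4,0],
  ],
)

```text
time_s: 2.12
tcp_pos: [0.5613, 0.1872, 0.2443]
ee_rot: [[0.894, -0.449, 0.0], [-0.449, -0.894, 0.0], [0.0, -0.0, -1.0]]
wrist_force: [0.4, 0.1, -0.1]
gripper_width: 0.41
```

Run:
```python
from h import *
S=capture("scene");T=capture("top"); s=telemetry.sense(); print(s["tcp_pos"],s["wrist_force"])
p=s["tcp_pos"]; R=s["ee_rot"]; w=s["gripper_width"]*.087/2
def crop(c,u,v,w,h,pts):
    k=400/(2*w); a=cv2.resize(c["color"][v-h:v+h,u-w:u+w],(400,300),interpolation=cv2.INTER_CUBIC)
    a=cv2.resize(c["color"][v-h:v+h,u-w:u+w],(400,600) if h>w else (400,300),interpolation=cv2.INTER_CUBIC)
    for q in pts:
        x,y=proj(c,q); cv2.circle(a,(int((x-u+w+.5)*k),int((y-v+h+.5)*k)),2,(0,0,255),-1)
    return a
pts=[p+R@np.array([x,sg*w,.07]) for sg in(-1,1) for x in(-.0095,.0095)]+[p+R@np.array([x,sg*(w+.015),.07]) for sg in(-1,1) for x in(-.0095,.0095)]
a=crop(S,314,130,40,60,pts); b=crop(T,172,187,28,42,pts)
cv2.imwrite("pics/press.png",np.hstack([a,b]))
```

```text
[0.56102061 0.18774547 0.24506178] [ 0.41255717 -0.09841045  0.52990255]
```

View pics/press.png

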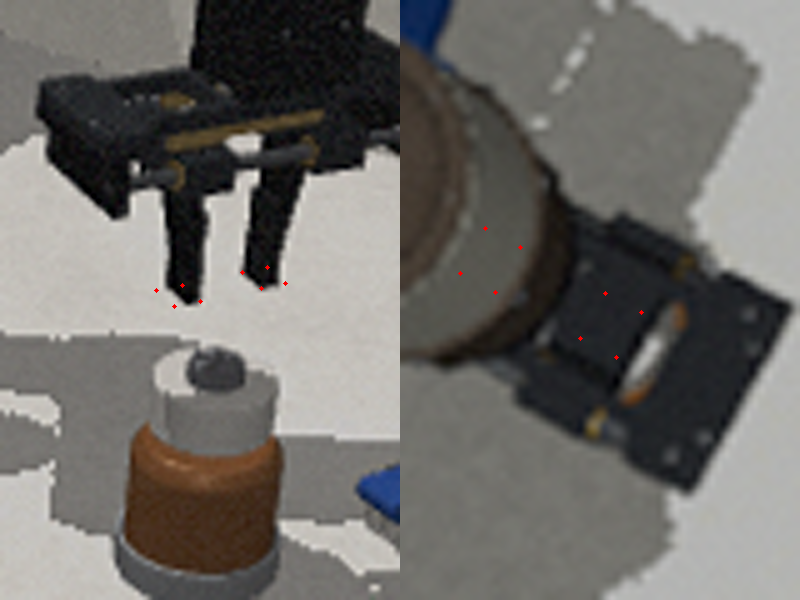

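In the scene crop the projected fingertip points fall within about 0.5 px of the real tips. The socket is at (217,360) in that crop, which puts the bottle axis near (0.5625, 0.185).

Request:
drive_tool(
  series=[
    [0.019,0.014,0.15,0],
    [0.019,0.014,0.35,0],
    [0.019,0.014,0.42,0],
    [0.019,0.014,0.44,0],
    [0.019,0.014,0.46,0],
    [0.019,0.014,0.48,0],
  ],
)

```text
time_s: 2.98
tcp_pos: [0.5631, 0.1844, 0.189]
ee_rot: [[0.893, -0.449, 0.003], [-0.449, -0.893, 0.002], [0.002, -0.003, -1.0]]
wrist_force: [-2.1, 3.1, 7.9]
gripper_width: 0.414
```

Request:
drive_tool(
  series=[
    [0,0,0.015,0],
    [0,0,0.03,0],
    [0,0,0.03,0],
  ],
)

```text
time_s: 3.35
tcp_pos: [0.5631, 0.1843, 0.1855]
ee_rot: [[0.893, -0.45, 0.003], [-0.45, -0.893, 0.002], [0.002, -0.003, -1.0]]
wrist_force: [-2.0, 3.1, 5.6]
gripper_width: 0.413
```

Request:
drive_tool(
  series=[
    [0,0,0.01,0],
    [0,0,0.015,0],
    [0,0,0.015,0],
  ],
)

```text
time_s: 3.72
tcp_pos: [0.5631, 0.1844, 0.1851]
ee_rot: [[0.893, -0.449, 0.004], [-0.449, -0.893, 0.002], [0.002, -0.003, -1.0]]
wrist_force: [-5.0, 2.2, 12.8]
gripper_width: 0.416
```

Request:
drive_tool(
  series=[
    [0,0,0.01,0],
    [0,0,0.015,0],
    [0,0,0.015,0],
  ],
)

```text
time_s: 4.1
tcp_pos: [0.5631, 0.1843, 0.185]
ee_rot: [[0.894, -0.449, 0.004], [-0.449, -0.894, 0.002], [0.003, -0.004, -1.0]]
wrist_force: [-7.8, 1.9, 19.5]
gripper_width: 0.416
```

The collar is against its hard stop (19.5 N with no motion, tips at 115 mm). Next is the head.

Request:
drive_tool(
  series=[
    [0,0,-0.3,0],
    [0,0,-0.67,0],
    [0,0,-0.67,0],
  ],
)

```text
time_s: 4.47
tcp_pos: [0.5641, 0.1839, 0.2649]
ee_rot: [[0.893, -0.449, 0.009], [-0.45, -0.893, 0.004], [0.006, -0.007, -1.0]]
wrist_force: [-1.0, -0.7, 0.2]
gripper_width: 0.411
```

Request:
drive_tool(
  series=[
    [0.46,0.83,0,0],
    [0.46,0.83,0,0],
    [0.46,0.83,0,0],
  ],
  fingers=60,
)

```text
time_s: 4.85
tcp_pos: [0.5662, 0.0664, 0.2594]
ee_rot: [[0.891, -0.454, -0.002], [-0.454, -0.891, -0.001], [-0.001, 0.002, -1.0]]
wrist_force: [-0.7, -0.2, 0.0]
gripper_width: 0.646
```

Request:
drive_tool(
  series=[
    [0.46,0.83,0,0],
    [0.46,0.83,0,0],
    [0.46,0.83,0,0],
  ],
)

```text
time_s: 5.22
tcp_pos: [0.571, -0.0466, 0.2592]
ee_rot: [[0.891, -0.454, -0.002], [-0.454, -0.891, -0.0], [-0.001, 0.001, -1.0]]
wrist_force: [0.8, 0.7, 0.5]
gripper_width: 0.692
```

Request:
drive_tool(
  series=[
    [0.46,0.83,0.2,0.1],
    [0.46,0.83,0.2,0.1],
    [0.46,0.83,0.2,0.1],
    [0.46,0.83,0.2,0.1],
  ],
)

```text
time_s: 5.72
tcp_pos: [0.5761, -0.1572, 0.2356]
ee_rot: [[0.786, -0.618, -0.001], [-0.618, -0.786, 0.0], [-0.001, 0.0, -1.0]]
wrist_force: [0.3, -0.2, 0.7]
gripper_width: 0.69
```

```bash
cat >> h.py <<'E'
def crop(c,u,v,w,h,pts,W=400,H=300):
    k=W/(2*w); a=cv2.resize(c["color"][v-h:v+h,u-w:u+w],(W,H),interpolation=cv2.INTER_CUBIC)
    for q in pts:
        x,y=proj(c,q); cv2.circle(a,(int((x-u+w+.5)*k),int((y-v+h+.5)*k)),2,(0,0,255),-1)
    return a
def tips(s,z=.07):
    p,R,w=s["tcp_pos"],s["ee_rot"],s["gripper_width"]*.0435
    return [p+R@np.array([x,sg*w,z]) for sg in(-1,1) for x in(-.0095,.0095)]
E
python3 - <<'E'
from h import *
S=capture("scene");T=capture("top"); s=telemetry.sense(); print(s["tcp_pos"],s["ee_rot"],s["wrist_force"],s["time_s"])
cv2.imwrite("pics/hover.png",np.hstack([crop(S,234,220,40,60,tips(s),400,600),crop(S,316,146,30,45,[],400,600)]))
E
```

```text
[ 0.57629615 -0.15656263  0.23613765] [[ 7.87065994e-01 -6.16868608e-01  4.91453881e-04]
 [-6.16868718e-01 -7.87066055e-01  9.99138579e-05]
 [ 3.25172945e-04 -3.81801325e-04 -9.99999874e-01]] [0.46213871 0.48004843 0.47771861] 5.825
```

View pics/hover.png

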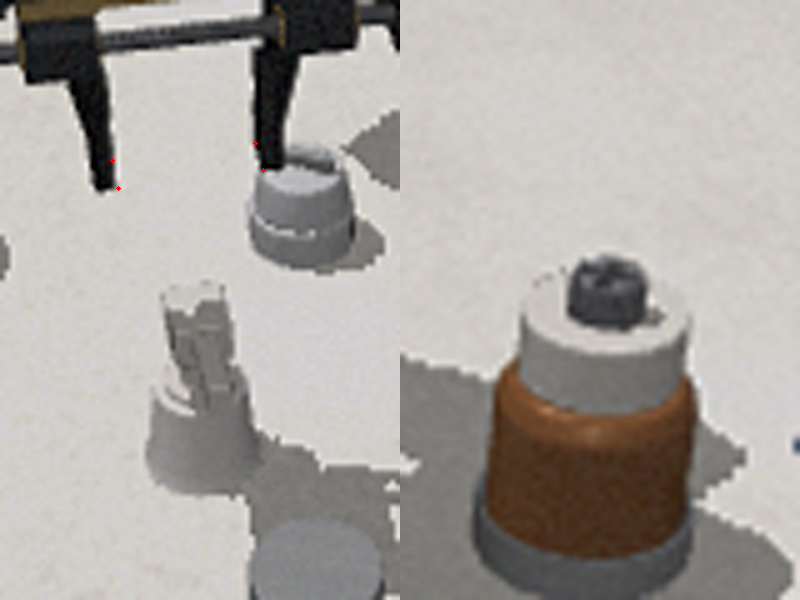

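The hover view shows the block top at (195,300) in the left crop, with the fingertips straddling it. In the right crop the collar is visibly lower on the bottle.

Request:
drive_tool(
  series=[
    [0.016,0.012,0.3,0],
    [0.016,0.012,0.6,0],
    [0.016,0.012,0.8,0],
    [0.016,0.012,0.875,0],
    [0.016,0.012,0.875,0],
  ],
)

```text
time_s: 6.45
tcp_pos: [0.577, -0.1595, 0.1311]
ee_rot: [[0.787, -0.617, 0.0], [-0.617, -0.787, -0.0], [0.0, 0.0, -1.0]]
wrist_force: [0.0, -0.0, -0.3]
gripper_width: 0.688
```

Request:
drive_tool(
  series=[
    [0,0,0,0],
    [0,0,0,0],
    [0,0,0,0],
    [0,0,0,0],
    [0,0,0,0],
    [0,0,0,0],
  ],
  fingers=10,
)

```text
time_s: 7.2
tcp_pos: [0.577, -0.1603, 0.1312]
ee_rot: [[0.786, -0.618, 0.001], [-0.618, -0.786, -0.0], [0.001, -0.001, -1.0]]
wrist_force: [0.7, 1.0, 1.3]
gripper_width: 0.298
```

Request:
drive_tool(
  series=[
    [0,0,-0.15,0],
    [0,0,-0.4,0],
    [0,0,-0.8,0],
    [0,0,-1,0],
    [0,0,-1,0],
  ],
)

```text
time_s: 7.82
tcp_pos: [0.5771, -0.1605, 0.2528]
ee_rot: [[0.786, -0.619, 0.004], [-0.619, -0.786, -0.0], [0.003, -0.002, -1.0]]
wrist_force: [0.2, 0.1, -0.5]
gripper_width: 0.3
```

Request:
drive_tool(
  series=[
    [-0.62,-0.73,-0.2,0],
    [-0.62,-0.73,-0.2,0],
    [-0.62,-0.73,-0.2,0],
  ],
)

```text
time_s: 8.2
tcp_pos: [0.5719, -0.0426, 0.2741]
ee_rot: [[0.789, -0.615, -0.001], [-0.615, -0.789, 0.0], [-0.001, 0.001, -1.0]]
wrist_force: [-0.4, -0.2, 0.0]
gripper_width: 0.302
```

Request:
drive_tool(
  series=[
    [-0.62,-0.73,0,0],
    [-0.62,-0.73,0,0],
    [-0.62,-0.73,0,0],
  ],
)

```text
time_s: 8.57
tcp_pos: [0.5673, 0.0715, 0.2729]
ee_rot: [[0.788, -0.616, -0.003], [-0.616, -0.788, -0.001], [-0.002, 0.003, -1.0]]
wrist_force: [-0.1, 0.8, -1.6]
gripper_width: 0.297
```

Request:
drive_tool(
  series=[
    [-0.62,-0.73,0,0.33],
    [-0.62,-0.73,0,0.33],
    [-0.62,-0.73,0,0.33],
    [-0.62,-0.73,0,0.33],
    [-0.62,-0.73,0,0.33],
  ],
)

```text
time_s: 9.2
tcp_pos: [0.5635, 0.1829, 0.2733]
ee_rot: [[0.241, -0.97, -0.003], [-0.97, -0.241, -0.001], [0.001, 0.003, -1.0]]
wrist_force: [-0.3, 0.6, -0.2]
gripper_width: 0.305
```

Run:
```python
from h import *
S=capture("scene");T=capture("top"); s=telemetry.sense(); print(s["tcp_pos"],s["ee_rot"],s["wrist_force"],s["time_s"],s["gripper_width"])
p=s["tcp_pos"]
ax=[p+s["ee_rot"]@np.array([0,0,z]) for z in(.086,.116)]+[np.array([p[0],p[1],.131])]
cv2.imwrite("pics/above.png",np.hstack([crop(S,314,120,32,48,ax,400,600),crop(T,172,187,28,42,[],400,600)]))
np.save("pics/S2.npy",S["color"])
```

```text
[0.56371695 0.18311927 0.27392572] [[ 2.41885298e-01 -9.70303503e-01 -1.61669889e-03]
 [-9.70304704e-01 -2.41884012e-01 -9.51448006e-04]
 [ 5.32139720e-04  1.79883182e-03 -9.99998241e-01]] [ 0.66135066 -0.03631427  0.06173941] 9.3 0.2975163111776209
```

View pics/above.png

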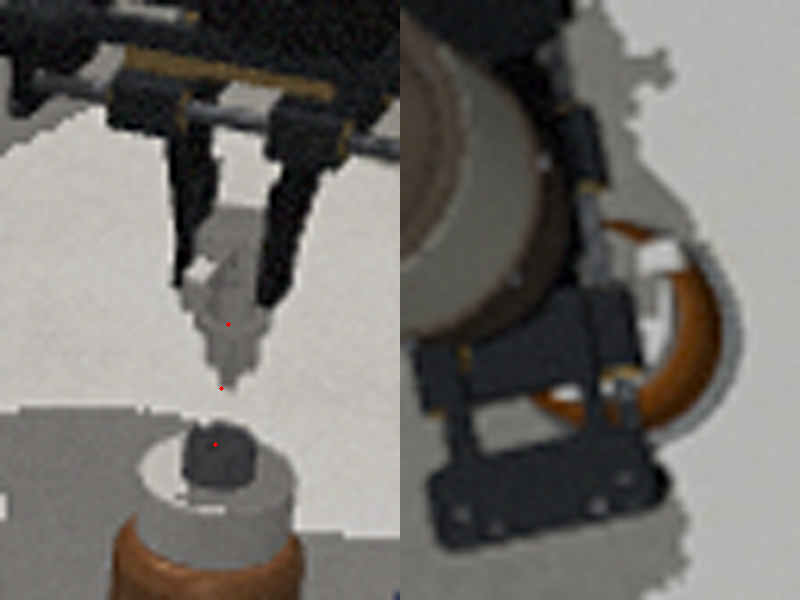

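Run:
```python
from h import *
S=capture("scene"); T=capture("top"); s=telemetry.sense(); p=s["tcp_pos"];R=s["ee_rot"]
a=crop(S,317,122,20,30,tips(s),400,600)
P=lambda x,y,z:p+R@np.array([x,y,z])
# predicted spout end (top edge) corners in top view and shoulder
b=crop(T,184,186,16,24,[P(.05,y,z) for y in(-.0055,.0055) for z in(.043,.058)]+[P(.0,0,.0)],400,600)
cv2.imwrite("pics/above2.png",np.hstack([a,b]))
for n,q in(("tipfing",tips(s)),("ax",[P(0,0,.086),P(0,0,.116),np.array([p[0],p[1],.131])])): print(n,[proj(S,x).round(1).tolist() for x in q])
```

```text
tipfing [[324.9, 117.1], [322.4, 120.1], [315.3, 115.0], [312.7, 118.0]]
ax [[318.2, 123.2], [317.1, 133.5], [316.1, 142.6]]
```

View pics/above2.png

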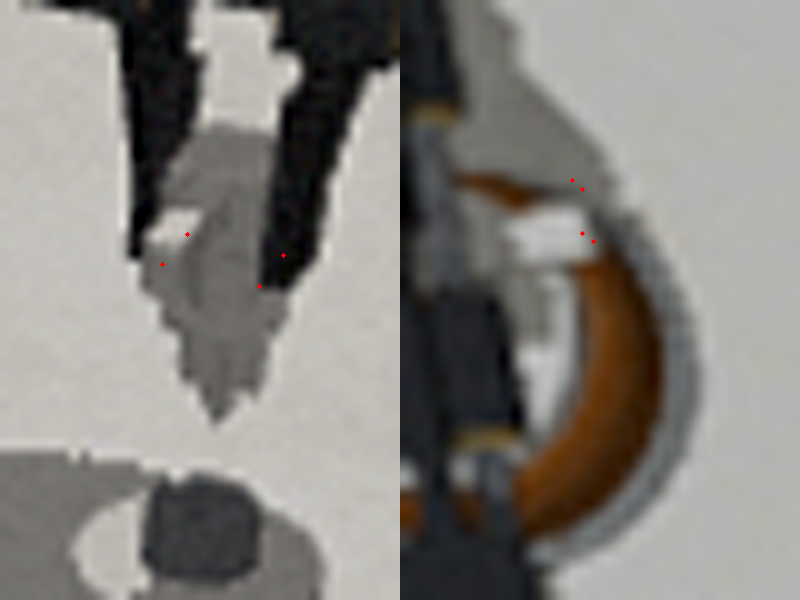

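In the scene crop the stem tip is at (218,420), the socket's top-face centre at (202,503), and the finger corner within 0.3 px of its prediction. I'll lower the tip to just above the socket and compare the two directly.

Request:
drive_tool(
  series=[
    [-0.015,0.011,0.1,0],
    [-0.015,0.011,0.17,0],
    [-0.015,0.011,0.17,0],
  ],
)

```text
time_s: 9.78
tcp_pos: [0.5615, 0.1854, 0.2531]
ee_rot: [[0.242, -0.97, -0.002], [-0.97, -0.242, -0.001], [0.001, 0.003, -1.0]]
wrist_force: [0.2, 0.1, 0.3]
gripper_width: 0.3
```

Run:
```python
from h import *
S=capture("scene"); T=capture("top"); s=telemetry.sense(); p=s["tcp_pos"];R=s["ee_rot"]; print(p,s["wrist_force"])
P=lambda x,y,z:p+R@np.array([x,y,z])
a=crop(S,317,130,20,30,[P(0,0,.116),np.array([p[0],p[1],.131])],400,600)
b=crop(T,184,186,16,24,[P(.05,y,.043) for y in(-.0055,.0055)],400,600)
cv2.imwrite("pics/above3.png",np.hstack([a,b]))
print([proj(S,x).round(1).tolist() for x in(P(0,0,.116),np.array([p[0],p[1],.131]))])
```

```text
[0.56207574 0.18571292 0.25432292] [0.86749755 0.63988396 0.164885  ]
[[316.3, 139.7], [316.0, 142.1]]
```

View pics/above3.png

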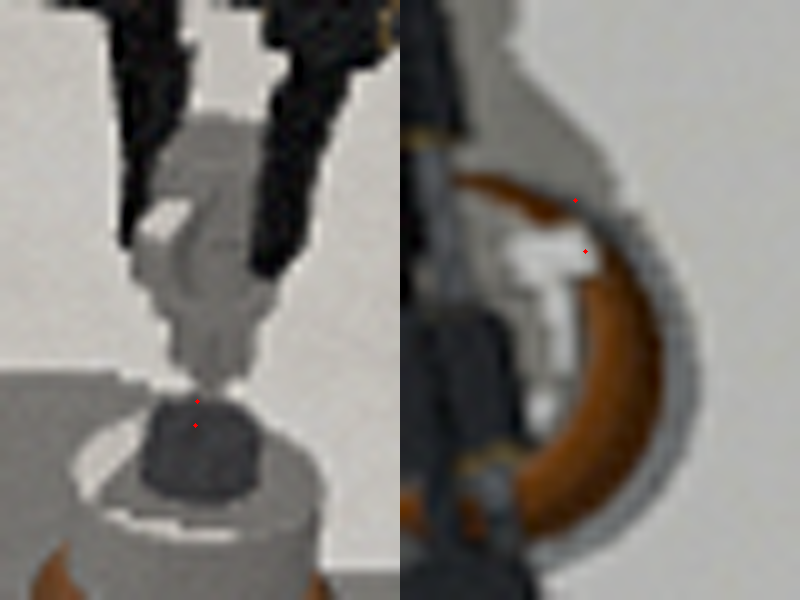

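The tip is at about (208,395) and the socket centre at (201,423) in the crop, so it looks slightly right of and behind where it should be. I'll check the pixel values there.

Run:
```python
from h import *
np.set_printoptions(linewidth=250)
S=capture("scene"); s=telemetry.sense(); print(s["tcp_pos"])
print("cols 308..328, rows 132..152");print(cv2.cvtColor(S["color"],6)[132:152,308:328])
```

```text
[0.56216174 0.18578393 0.25459526]
cols 308..328, rows 132..152
[[190 196 193 193 195 193 116  99 106 106  99 105 106 102 100 194 193 191 186 189]
 [191 197 195 193 195 199 123 102 105 102  96 100 101  99  99 202 190 193 190 190]
 [191 192 193 197 195 197 119 100 102 104  93 105 106 102  97 201 192 191 193 188]
 [194 195 195 194 194 193 139  93 103 104  86 102 104  98 118 198 193 190 187 187]
 [198 198 195 193 193 191 190 160  95 102  85 100  96  98 143 197 195 191 188 189]
 [134 202 199 196 197 196 197 197 140 103  92  98 162 143 193 192 198 192 193 191]
 [110 133 130 136 204 200 201 204 139 101 107 126 201 190 195 196 193 190 189 191]
 [115 109 111 116 134 126 136 126 101  81 102 110 205 202 195 194 196 193 192 191]
 [115 115 113 115 104  58  72  69  69  57  71  64 106 144 204 195 196 197 193 192]
 [116 113 140 147  65  53  58  58  56  48  57  59  58  83 147 201 196 195 193 195]
 [147 183 183 127  53  55  64  59  58  58  60  62  56  53  81 160 202 199 196 194]
 [183 188 189 120  54  63  64  50  54  54  59  64  65  55  58 104 134 165 198 196]
 [186 188 190  75  50  61  62  56  60  61  61  62  54  54  48  96 110 120 147 181]
 [186 186 123  71  56  58  60  58  58  58  54  57  55  58  52 113 110 107 112 126]
 [186 183 107  72  57  59  58  58  61  57  53  59  56  52  64 114 113 108 108 109]
 [187 123 111  54  54  55  55  59  59  61  53  58  59  54  62 115 112 108 114 107]
 [120 107 110  78  50  58  56  57  60  57  56  54  55  51  64 113 111 113 110 107]
 [107 107 115 107  93  67  55  55  55  57  53  48  56  71 105 111 112 113 113 109]
 [105 106 110 108 111 108 110  95  80  78  81  83 114 104 115 110 111 113 113 105]
 [180 183 105 105 109 103 109 109 108 108 107 108 114 109 113 112 109 112 111 114]]
```

Request:
drive_tool(
  series=[
    [0.016,0.004,0.0,0],
    [0.016,0.004,0.04,0],
    [0.016,0.004,0.07,0],
    [0.016,0.004,0.09,0],
    [0.016,0.004,0.09,0],
  ],
)

```text
time_s: 10.55
tcp_pos: [0.5617, 0.1835, 0.2433]
ee_rot: [[0.242, -0.97, -0.001], [-0.97, -0.242, -0.001], [0.0, 0.001, -1.0]]
wrist_force: [-0.8, 0.1, -0.8]
gripper_width: 0.298
```

Request:
drive_tool(
  series=[
    [0,0,0.02,0],
    [0,0,0.04,0],
    [0,0,0.04,0],
  ],
)

```text
time_s: 10.92
tcp_pos: [0.5615, 0.1835, 0.2386]
ee_rot: [[0.241, -0.97, -0.001], [-0.97, -0.241, -0.0], [0.0, 0.001, -1.0]]
wrist_force: [-4.0, -1.0, 2.5]
gripper_width: 0.295
```

Request:
drive_tool(
  series=[
    [0,0.009,0,0],
    [0,0.009,0,0],
    [0,0.009,0,0],
  ],
)

```text
time_s: 11.3
tcp_pos: [0.561, 0.1835, 0.2386]
ee_rot: [[0.242, -0.97, 0.0], [-0.97, -0.242, 0.0], [-0.0, -0.0, -1.0]]
wrist_force: [-1.6, -0.9, -0.4]
gripper_width: 0.299
```

Request:
drive_tool(
  series=[
    [0.002,0.005,0,0],
    [0.002,0.005,0.02,0],
    [0.002,0.005,0.035,0],
    [0.002,0.005,0.035,0],
  ],
)

```text
time_s: 11.8
tcp_pos: [0.5609, 0.1833, 0.2352]
ee_rot: [[0.242, -0.97, 0.001], [-0.97, -0.242, 0.001], [-0.0, -0.002, -1.0]]
wrist_force: [-0.6, -0.2, 4.3]
gripper_width: 0.302
```

Fz is 4.3 N, so the ribs are probably sitting on the socket face. I'll try small turns under this light push.

Request:
drive_tool(
  series=[
    [0,0,0,0.03],
    [0,0,0,0.03],
  ],
)

```text
time_s: 12.05
tcp_pos: [0.5608, 0.1833, 0.2352]
ee_rot: [[0.184, -0.983, 0.001], [-0.983, -0.184, 0.001], [-0.0, -0.001, -1.0]]
wrist_force: [-0.3, 0.8, 3.7]
gripper_width: 0.294
```

Request:
drive_tool(
  series=[
    [0,0,0,0.03],
    [0,0,0,0.03],
  ],
)

```text
time_s: 12.3
tcp_pos: [0.5608, 0.1833, 0.235]
ee_rot: [[0.125, -0.992, 0.001], [-0.992, -0.125, 0.001], [-0.001, -0.001, -1.0]]
wrist_force: [-0.6, 1.3, 4.6]
gripper_width: 0.3
```

Request:
drive_tool(
  series=[
    [0,0,0,-0.06],
    [0,0,0,-0.09],
    [0,0,0,-0.09],
  ],
)

```text
time_s: 12.68
tcp_pos: [0.5609, 0.183, 0.235]
ee_rot: [[0.3, -0.954, 0.001], [-0.954, -0.3, 0.0], [0.0, -0.001, -1.0]]
wrist_force: [1.1, -0.0, 4.4]
gripper_width: 0.296
```

Request:
drive_tool(
  series=[
    [0,0,0,-0.03],
    [0,0,0,-0.03],
  ],
)

```text
time_s: 12.92
tcp_pos: [0.5608, 0.1831, 0.2349]
ee_rot: [[0.355, -0.935, 0.001], [-0.935, -0.355, 0.0], [0.0, -0.001, -1.0]]
wrist_force: [1.5, 0.7, 3.8]
gripper_width: 0.297
```

Request:
drive_tool(
  series=[
    [0,0,0,-0.03],
    [0,0,0,-0.03],
  ],
)

```text
time_s: 13.18
tcp_pos: [0.5608, 0.1831, 0.2349]
ee_rot: [[0.41, -0.912, 0.001], [-0.912, -0.41, 0.0], [0.0, -0.001, -1.0]]
wrist_force: [0.4, -0.7, 3.7]
gripper_width: 0.297
```

Run:
```python
from h import *
np.set_printoptions(linewidth=250)
T=capture("top"); T["color"]=np.load("pics/T.npy"); g=cv2.cvtColor(T["color"],6)
print(g[179:197,160:178])
p=onz(T,168.63,187.72,.131)
for r0,r1 in((.003,.006),(.006,.009),(.009,.012)): print(r0,[ (round(a),round(float(b))) for a,b in [slot_yaw(T,p+np.array([*d,0]),r0,r1) for d in((0,0),(.0007,.0007),(0.0014,.0014),(.0014,0),(0,.0014))]])
a=cv2.resize(g[178:198,159:179],(600,600),interpolation=cv2.INTER_CUBIC); a=cv2.convertScaleAbs(a,alpha=2.2,beta=-40); cv2.imwrite("pics/sock.png",a)
s=telemetry.sense(); print(s["moment"],s["wrist_force"])
```

```text
[[113 130 156 169 167 166 166 166 167 166 166 167 168 167 168 170 159 119]
 [142 164 168 165 166 167 168 168 167 166 166 168 167 167 166 165 168 159]
 [161 166 166 167 168 158 148 151 150 149 158 168 167 168 163 166 168 169]
 [168 165 166 167 170 144  96  96  95  84 107 156 167 168 167 167 165 166]
 [167 164 165 168 161 125  85  80  79  72  59 100 142 156 167 166 167 167]
 [164 165 168 169 143  81  65  38  52  72  80  71  63 113 159 168 166 166]
 [165 167 167 159 121  86  71  34  40  71  91  84  75  73 129 170 166 166]
 [166 167 166 133  81  92  72  43  28  47  61  49  64  56 109 165 167 167]
 [166 167 158 119  78  71  61  39  29  17  11   8  39  51  87 147 168 166]
 [165 168 158 116  53  32  29  20  15  22  38  55  69  69  85 144 167 167]
 [166 167 169 134  50  39  50  44  14  19  69  97  89  60  99 157 166 167]
 [166 166 169 143  85  75  87  77  33  22  65  93  71  39 114 165 167 166]
 [166 166 169 154 114  79  88  82  53  32  62  80  55  81 143 169 168 167]
 [164 167 167 160 133  98  80  77  63  52  60  61  88 142 172 166 165 166]
 [166 165 167 167 170 152 117 102  84  69  80 108 146 170 166 167 165 165]
 [168 166 164 166 168 167 165 146 128 121 140 165 168 169 166 165 167 167]
 [169 167 167 166 167 165 165 169 169 171 168 167 168 165 166 166 168 167]
 [152 168 167 167 165 166 167 165 166 166 166 165 165 166 166 169 167 159]]
0.003 [(14, 3582), (13, 3936), (13, 3408), (11, 3091), (14, 3982)]
0.006 [(15, 8764), (14, 9686), (14, 9065), (13, 7445), (15, 10399)]
0.009 [(14, 8440), (14, 9283), (15, 9040), (13, 7704), (15, 9958)]
[ 0.022084   -0.53410222 -0.02107336] [1.92950736 0.03186076 3.73962018]
```

View pics/sock.png

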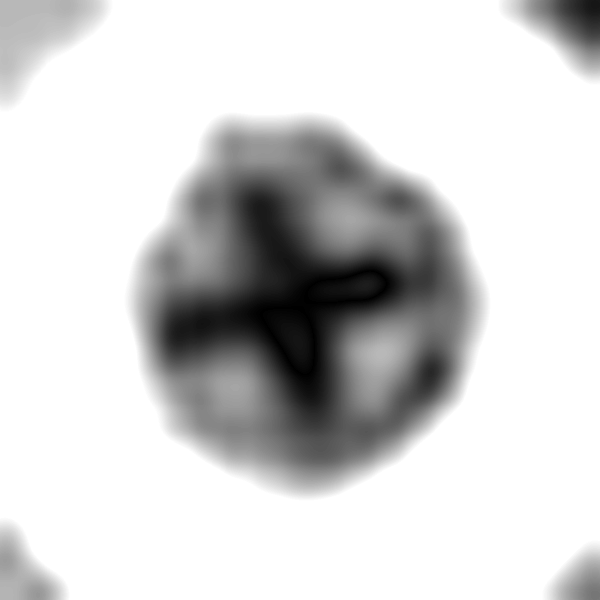

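The enlarged socket shows slots at about 13–16°, crossing at (287,297), so the yaw was right. The lateral position must be off. I'll go back to 14°, lift the ribs clear and centre the pilot by feel.

Request:
drive_tool(
  series=[
    [0,0,-0.03,0.09],
    [0,0,-0.03,0.09],
    [0,0,-0.03,0.09],
  ],
)

```text
time_s: 13.6
tcp_pos: [0.5606, 0.1832, 0.238]
ee_rot: [[0.243, -0.97, 0.0], [-0.97, -0.243, 0.0], [-0.0, -0.0, -1.0]]
wrist_force: [2.8, 1.8, 1.4]
gripper_width: 0.297
```

Request:
drive_tool(
  series=[
    [0.015,0,0,0],
    [0.015,0,0,0],
  ],
)

```text
time_s: 13.85
tcp_pos: [0.561, 0.1819, 0.2381]
ee_rot: [[0.242, -0.97, 0.0], [-0.97, -0.242, 0.001], [-0.001, -0.001, -1.0]]
wrist_force: [2.2, 3.9, 0.1]
gripper_width: 0.3
```

Request:
drive_tool(
  series=[
    [-0.03,0,0,0],
    [-0.03,0,0,0],
  ],
)

```text
time_s: 14.1
tcp_pos: [0.5596, 0.1848, 0.2379]
ee_rot: [[0.242, -0.97, -0.001], [-0.97, -0.242, -0.0], [0.0, 0.001, -1.0]]
wrist_force: [1.5, 1.2, 0.6]
gripper_width: 0.301
```

Request:
drive_tool(
  series=[
    [0.015,0.015,0,0],
    [0.015,0.015,0,0],
  ],
)

```text
time_s: 14.35
tcp_pos: [0.5591, 0.1834, 0.2382]
ee_rot: [[0.242, -0.97, 0.002], [-0.97, -0.242, 0.002], [-0.002, -0.003, -1.0]]
wrist_force: [2.1, 4.1, -2.0]
gripper_width: 0.299
```

Request:
drive_tool(
  series=[
    [0,-0.03,0,0],
    [0,-0.03,0,0],
  ],
)

```text
time_s: 14.6
tcp_pos: [0.5615, 0.1829, 0.238]
ee_rot: [[0.241, -0.97, -0.003], [-0.97, -0.241, -0.001], [0.001, 0.003, -1.0]]
wrist_force: [-0.2, 1.1, 0.9]
gripper_width: 0.3
```

Request:
drive_tool(
  series=[
    [-0.02,0,0,0],
    [-0.02,0,0,0],
    [-0.02,0,0,0],
  ],
)

```text
time_s: 14.98
tcp_pos: [0.5611, 0.1854, 0.2377]
ee_rot: [[0.241, -0.97, -0.002], [-0.97, -0.241, -0.001], [0.001, 0.002, -1.0]]
wrist_force: [-0.5, -0.2, -0.9]
gripper_width: 0.301
```

Request:
drive_tool(
  series=[
    [-0.015,0,0,0],
    [-0.015,0,0,0],
    [-0.015,0,0,0],
  ],
)

```text
time_s: 15.35
tcp_pos: [0.5611, 0.1875, 0.2382]
ee_rot: [[0.242, -0.97, -0.0], [-0.97, -0.242, -0.0], [0.0, 0.0, -1.0]]
wrist_force: [-0.2, -0.1, -0.3]
gripper_width: 0.299
```

Request:
drive_tool(
  series=[
    [0.005,-0.015,0,0],
    [0.005,-0.015,0,0],
    [0.005,-0.015,0,0],
  ],
)

```text
time_s: 15.72
tcp_pos: [0.5629, 0.1873, 0.2382]
ee_rot: [[0.241, -0.97, -0.001], [-0.97, -0.241, -0.0], [0.0, 0.001, -1.0]]
wrist_force: [-1.8, -0.1, 0.7]
gripper_width: 0.297
```

Request:
drive_tool(
  series=[
    [-0.02,0.013,0,0],
    [-0.02,0.013,0,0],
    [-0.02,0.013,0,0],
  ],
)

```text
time_s: 16.1
tcp_pos: [0.5608, 0.1891, 0.2383]
ee_rot: [[0.242, -0.97, -0.0], [-0.97, -0.242, -0.001], [0.0, 0.001, -1.0]]
wrist_force: [-1.6, -2.1, 0.5]
gripper_width: 0.305
```

Request:
drive_tool(
  series=[
    [-0.015,0,0,0],
    [-0.015,0,0,0],
    [-0.015,0,0,0],
  ],
)

```text
time_s: 16.48
tcp_pos: [0.5598, 0.191, 0.2379]
ee_rot: [[0.242, -0.97, -0.002], [-0.97, -0.242, -0.001], [0.0, 0.002, -1.0]]
wrist_force: [-2.8, -2.0, 0.9]
gripper_width: 0.3
```

Request:
drive_tool(
  series=[
    [0.035,0.003,0,0],
    [0.035,0.003,0,0],
    [0.035,0.003,0.02,0],
    [0.035,0.003,0.04,0],
    [0.035,0.003,0.04,0],
  ],
)

```text
time_s: 17.1
tcp_pos: [0.5613, 0.187, 0.2332]
ee_rot: [[0.242, -0.97, 0.0], [-0.97, -0.242, 0.0], [-0.0, -0.0, -1.0]]
wrist_force: [0.6, -1.0, 0.2]
gripper_width: 0.296
```

The ribs have entered with no force. I'll slide it home.

Request:
drive_tool(
  series=[
    [0,0,0.02,0],
    [0,0,0.04,0],
    [0,0,0.06,0],
    [0,0,0.08,0],
    [0,0,0.1,0],
    [0,0,0.1,0],
  ],
)

```text
time_s: 17.85
tcp_pos: [0.5611, 0.1869, 0.2212]
ee_rot: [[0.242, -0.97, -0.0], [-0.97, -0.242, -0.0], [0.0, 0.001, -1.0]]
wrist_force: [0.3, -0.5, -0.2]
gripper_width: 0.301
```

Request:
drive_tool(
  series=[
    [0,0,0.02,0],
    [0,0,0.035,0],
    [0,0,0.045,0],
    [0,0,0.045,0],
  ],
)

```text
time_s: 18.35
tcp_pos: [0.5612, 0.1869, 0.2165]
ee_rot: [[0.242, -0.97, 0.0], [-0.97, -0.242, -0.0], [0.0, -0.0, -1.0]]
wrist_force: [-1.1, 0.2, 1.4]
gripper_width: 0.296
```

Request:
drive_tool(
  series=[
    [0,0,0.02,0],
    [0,0,0.04,0],
    [0,0,0.04,0],
  ],
)

```text
time_s: 18.73
tcp_pos: [0.5613, 0.1869, 0.2115]
ee_rot: [[0.242, -0.97, 0.0], [-0.97, -0.242, -0.0], [0.0, -0.0, -1.0]]
wrist_force: [-2.0, -1.5, 4.8]
gripper_width: 0.3
```

Request:
drive_tool(
  series=[
    [0,0,0.015,0],
    [0,0,0.03,0],
    [0,0,0.03,0],
  ],
)

```text
time_s: 19.1
tcp_pos: [0.5613, 0.1869, 0.2082]
ee_rot: [[0.242, -0.97, 0.0], [-0.97, -0.242, -0.0], [0.0, -0.0, -1.0]]
wrist_force: [-1.8, 0.6, 7.4]
gripper_width: 0.298
```

Request:
drive_tool(
  series=[
    [0,0,0.01,0],
    [0,0,0.015,0],
    [0,0,0.015,0],
  ],
)

```text
time_s: 19.48
tcp_pos: [0.5614, 0.187, 0.2069]
ee_rot: [[0.242, -0.97, 0.001], [-0.97, -0.242, 0.0], [0.0, -0.001, -1.0]]
wrist_force: [-2.6, -0.5, 7.8]
gripper_width: 0.299
```

Request:
drive_tool(
  series=[
    [0,0,0.008,0],
    [0,0,0.015,0],
    [0,0,0.015,0],
  ],
)

```text
time_s: 19.85
tcp_pos: [0.5619, 0.1871, 0.2063]
ee_rot: [[0.242, -0.97, 0.003], [-0.97, -0.242, 0.0], [0.0, -0.003, -1.0]]
wrist_force: [-2.9, -0.2, 11.5]
gripper_width: 0.293
```

Request:
drive_tool(
  series=[
    [0,0,0.008,0],
    [0,0,0.01,0],
    [0,0,0.01,0],
    [0,0,0.01,0],
  ],
)

```text
time_s: 20.35
tcp_pos: [0.562, 0.1872, 0.2061]
ee_rot: [[0.243, -0.97, 0.004], [-0.97, -0.243, 0.001], [0.0, -0.004, -1.0]]
wrist_force: [-5.1, -0.4, 15.4]
gripper_width: 0.295
```

Run:
```python
from h import *
S=capture("scene");T=capture("top"); s=telemetry.sense(); print(s["tcp_pos"],s["wrist_force"],s["time_s"],s["gripper_width"])
cv2.imwrite("pics/end.png",np.hstack([crop(S,317,130,27,40,[],400,600),cv2.resize(S["color"][80:380,100:400],(400,600))]))
```

```text
[0.5620342  0.1871624  0.20610379] [-3.84561346 -1.72548568 15.6294105 ] 20.45 0.29825362683804607
```

View pics/end.png

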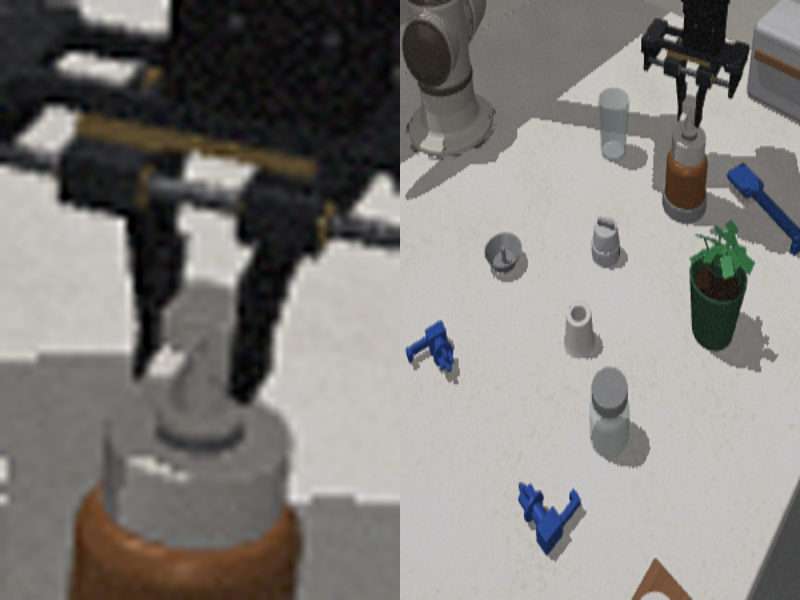

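The head is seated, with only a thin dark strip of socket left between shoulder and collar at (200,435). That matches the 6 mm expected when bottomed. The stand is empty and everything else is where it was, so I'm handing in.

```bash
python3 -c "
from station import order,telemetry
print(order.finish_job()); s=telemetry.sense(); print(s['time_s'],s['tcp_pos'],s['wrist_force'])"
```

```text
the job is handed in; nothing more can be done
None
the job is handed in; nothing more can be done
```

The pump bottle is back together, and the job was handed in at about 20.5 s with the gripper still holding the head down.

- **Collar:** I pressed it with both fingers straddling the socket. It hit its hard stop at 115 mm above the sill, where the force rose to 19.5 N with no further movement.
- **Head:** I took it from the stand by its flat faces and meshed it with the socket. The first try at about 14° yaw, the slot angle measured from the picture, stopped on the ribs because the position was a few mm off. Small turns did not help, so I centred the pilot nose by feel. The ribs then went in without force and the head slid home.
- **Held down:** The head followed the spring to its stop. The last reading before hand-in was 15.6 N with the tool about 10.5 mm below the home height. The grip opening was unchanged at about 26 mm.

The last picture shows the head seated with only a thin strip of socket above the collar. The stand is empty, and the other things in view look undisturbed.

**Checks that disagreed:** The two cameras differed by 3–5 mm on positions. The scene-camera estimate of the socket was the one that was off, and contact forces settled it. I read the final socket depth from tool height and force, not from a separate measurement, and no verdict was reported.

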